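# Make up the tasting row on the display rail

## Robot

A 7-joint arm with a two-finger parallel gripper is mounted at the origin on a cart in front of the work surface, level with it; the furniture and walls round the work are solid. World frame = base frame: x ahead of the robot, y to its left, z up, the work surface at z = 0. Lengths are in m, angles in rad, forces in N, time in s.
With the tool pointing down it reaches from about 0.425 to 0.825 m from the base axis. Payload 3.6 kg.
Tool frame: the origin (TCP) lies between the finger pads; the fingertips stand ctrl.tip_reach ahead of it and the grasp point (between the pads) lies 5 mm behind it (ctrl.tip_reach is the distance from the TCP to the fingertips, in m); z points along the fingers, y is the line along which they close (so a half turn about z gives the same grasp; the last joint's range is limited). The gripper opens to 93 mm and grips with 3 to 60 N. Pads are 15 mm wide; open, the fingers measure 128 mm over their backs; the gripper's body (75 mm by 188 mm) begins 65 mm behind the grasp point.
Start: joints at [-1.335, 0.615, -0.013, 1.423, 0.008, 1.103, -0.04], TCP at [0.168, 0.628, 0.233] pointing down, gripper open.
Joint ranges: [-3.12, 3.12], [-0.3, 2.06], [-1.34, 1.32], [0.26, 2.42], [-1.36, 4.5], [0.01, 1.98], [-2.84, 2.84]. Speed limits (rad/s): [2.79, 2.79, 3.14, 3.14, 3.14, 3.14, 3.14].

## Interface

Orientations are given as a unit quaternion [x, y, z, w].
In Python, from rig import ctrl, imaging gives the robot as it stands.
- The arm moves only by the tool step_arm, never from a script. Its argument "commands" is a list of rows, each a list of 6 numbers: the shift along the world's x, y, z scaled (see below), then the turn, a rotation vector about the world's x, y, z scaled (see below). In form: [[x, y, z, wx, wy, wz], ...]. A call has 1 to 20 rows; each row is the pose to reach, as a shift and turn from the pose commanded when the call began; what a row does not reach only later rows make up. The controller multiplies each number of a shift by 200 mm and each number of a turn by 30 degrees. A row lasts 1/8 s, in which the tool goes at most 62.5 mm and 10.7 degrees, less where a joint would pass 70% of its speed; a pose out of reach is approached as far as the arm can. A call with a number of a shift or a turn outside -1 to 1 is refused whole. A call with a gripper value outside its range is refused whole. "claw" is the gripper command: -1 is shut, 1 is fully open, values between are in proportion, set as the call begins (left out, the last holds). The fingers move at their own pace and stop on an object; "force" is the grip in N (left out, the last holds). Time passes only in rows, so rows that repeat a pose let the fingers close. It gives the time, the measured TCP pose, the force, the opening and the grip force at its end, in the units of the state.
- ctrl.observe(): the state, without advancing time (a new reading comes with each control period).
- imaging.grab_frame(name): name is "scene" or "top" or "wrist"; returns a dict with "color" (480x640x3 uint8, red, green, blue), "fx", "fy", "cx", "cy" (pixels), "world_from_camera" (4x4, takes a point from camera to world coordinates); the wrist camera has in their place "tool_from_camera" (4x4, takes a point from camera to tool coordinates, whose origin is the TCP and whose axes are the flange's). Camera axes: x right, y down, z forward; pixel columns grow to the right and rows downward; lengths in m; the calibration is good to about 2 mm. A picture is of the moment at which its call begins: read the wrist's pose just before it. There is no depth.
- ctrl.close_job(): hands the job in; it is judged then, once.
The state is a dict: "time": time; "joint_positions": joint angles; "qd": joint speeds; "effort": joint torques, N m; "tool_pos": TCP position; "orientation": TCP orientation; "contact_force": force on the tool from outside, world axes, zero at the start; "moment": the same for the moment, N m; "opening": finger opening in m; "grip_force": force on a finger pad.
Only numpy, scipy, OpenCV 4.12 (cv2) and the standard library are available. Lean on these libraries where they do the work, as an engineer would, in place of code of your own. Each camera call takes 0.05 s, during which the arm holds its last target. There are 200 camera calls.

## Task

One slice of cake already lies on the narrow raised rail: take slices from the serving board until there are exactly four lying flat in a row on the rail, and leave the one left over on the board. Then stand the price card upright on the rail in the same row, its long side along the rail. Leave the tin, the rattan ball and the wrapped bar where they are.

Things in the scene. Friction and masses are not known exactly. Their poses are not given: they have to be found in the camera images.
- rail: Narrow raised display rail of wood, fixed to the counter: a level top bar 40 mm wide (own x) and 280 mm long (own y), 12 mm thick, its top 35 mm above the counter, on two low feet 62 mm long across the bar. Origin: at counter height under the centre of the bar. One slice already lies on it, anywhere along its length; four slices and the card fit in one row beside it with gaps of some 6 mm (the slices' ends across the bar).
- board: Flat serving board of pale wood, fixed, 84 mm (own x) by 220 mm (own y), its top 11 mm above the counter. Origin: at counter height under its centre. Four slices lie on it. Rail and board lie side by side, either one on the left, both running roughly across the front of the robot. The counter ends at the right in a side panel 170 mm high (y = -440 mm).
- slice_a: Wedge of ring cake, 33 x 31 x 19 mm high, rigid, 22 g, lying flat; all five alike. Origin: centre of its underside. Blunt narrow end (11 mm wide) at own +y, broad curved end (32 mm) at -y, 30 mm apart, equally far from the origin: grip it across these two ends. It starts on the rail, its ends across the bar.
- slice_b: Wedge of ring cake, 33 x 31 x 19 mm high, rigid, 22 g, lying flat; all five alike. Origin: centre of its underside. Blunt narrow end (11 mm wide) at own +y, broad curved end (32 mm) at -y, 30 mm apart, equally far from the origin: grip it across these two ends. It starts on the board, narrow end roughly to or from the robot.
- slice_c: Wedge of ring cake, 33 x 31 x 19 mm high, rigid, 22 g, lying flat; all five alike. Origin: centre of its underside. Blunt narrow end (11 mm wide) at own +y, broad curved end (32 mm) at -y, 30 mm apart, equally far from the origin: grip it across these two ends. It starts on the board, narrow end roughly to or from the robot.
- slice_d: Wedge of ring cake, 33 x 31 x 19 mm high, rigid, 22 g, lying flat; all five alike. Origin: centre of its underside. Blunt narrow end (11 mm wide) at own +y, broad curved end (32 mm) at -y, 30 mm apart, equally far from the origin: grip it across these two ends. It starts on the board, narrow end roughly to or from the robot.
- slice_e: Wedge of ring cake, 33 x 31 x 19 mm high, rigid, 22 g, lying flat; all five alike. Origin: centre of its underside. Blunt narrow end (11 mm wide) at own +y, broad curved end (32 mm) at -y, 30 mm apart, equally far from the origin: grip it across these two ends. It starts on the board, narrow end roughly to or from the robot.
- card: Small price card in a clear holder, 28 g, 52 mm high, standing on the counter near its front edge on the right. Foot: 26 mm deep (own x, -13 to +13), 68 mm wide (own y), 2 mm thick. On it stands a plate 2 mm thick, as wide, leaning by 0.21 rad: its foot at x = -9 mm, its top edge (z = 52 mm) at x = +2 mm. Pinch it from above across its thickness, best with the fingers leaning alike. Origin: centre of the underside of the foot.
- tin: Bystander, loose, to be left where it is: round tin, 58 mm across, 72 mm high, behind the work; origin centre of its underside.
- ball: Bystander, loose, to be left where it is: woven rattan ball with a flat foot, 58 mm across, 53 mm high, behind the work; origin centre of its underside.
- bar: Bystander, loose, to be left where it is: film-wrapped cake bar, 57 x 101 x 25 mm high, lying behind the work; origin centre of its underside. Mind the upper shelf above it: its front edge, 220 to 250 mm above the counter, lies 600 mm ahead of the robot's base, from y = +60 mm to the right.

How it is judged:
By the outcome, as a careful person would: the job done as asked, in the order asked, and still so for the second after the job is handed in, with the robot touching nothing.
It also fails if it takes over 72 s, if anything falls off the work surface, if the arm or the gripper's body presses on something with over 40 N, if the wrist force passes 120 N, or if a joint passes its speed limit or range.

## Working session

There is one attempt and no reset: what is moved stays moved. The work goes in short steps, Python scripts to look and compute and a tool call to move; the robot and the scene stay as the last step left them, time stands still between calls to the robot, and variables do not carry over. Pictures are saved under pics/ and viewed, at most 11 in all, crops included, and the job is handed in when it is done.

Besides the shell and the picture viewer there is one more tool, called by a JSON object that holds its "fn" and its "kwargs". step_arm: Moves the arm, as the interface text tells. Shifts and turns lie within -1 to 1; 1 stands for 200 mm of shift or 30 degrees of turn. Its arguments: {"type":"object","properties":{"commands":{"type":"array"},"claw":{"type":"number"},"force":{"type":"number"}},"required":["commands"]}

```bash
ls; mkdir -p pics
cat > look.py <<'E'
import cv2, numpy as np
from rig import ctrl, imaging
def grab(n):
    s=ctrl.observe(); f=imaging.grab_frame(n); f['s']=s; return f
def save(f,name,box=None,sc=1):
    im=f['color'][:,:,::-1]
    if box: im=im[box[1]:box[3],box[0]:box[2]]
    if sc!=1: im=cv2.resize(im,None,fx=sc,fy=sc,interpolation=cv2.INTER_CUBIC)
    cv2.imwrite('pics/'+name+'.png',im)
E
python3 - <<'E'
from look import *
import pickle
fs={n:grab(n) for n in('scene','top','wrist')}
pickle.dump(fs,open('f0.pkl','wb'))
for n,f in fs.items():
    print(n,f['fx'],f['fy'],f['cx'],f['cy']);print(np.round(f.get('world_from_camera',f.get('tool_from_camera')),4))
save(fs['top'],'top0');save(fs['scene'],'scene0')
print(fs['top']['s'],ctrl.tip_reach)
E
```

```text
pics
scene 611.6487145983939 611.6487145983939 313.38037011359665 239.59127854871164
[[ 0.6901 -0.5505  0.4698  0.0201]
 [-0.7236 -0.5366  0.4341 -0.5376]
 [ 0.0132 -0.6395 -0.7687  0.7964]
 [ 0.      0.      0.      1.    ]]
top 474.91347323193304 474.91347323193304 317.828817723268 238.4666304727993
[[ 0.035  -0.9582  0.2838  0.2156]
 [-0.9994 -0.0329  0.0121 -0.1084]
 [-0.0023 -0.2841 -0.9588  0.9904]
 [ 0.      0.      0.      1.    ]]
wrist 373.6502282812383 373.6502282812383 326.3946564480971 234.80749588705893
[[ 1.000e-03 -9.611e-01 -2.761e-01  7.730e-02]
 [ 1.000e+00  1.000e-03  3.000e-04 -8.000e-04]
 [ 0.000e+00 -2.761e-01  9.611e-01 -1.513e-01]
 [ 0.000e+00  0.000e+00  0.000e+00  1.000e+00]]
{'time': 0.05, 'joint_positions': array([-1.33552387,  0.61592233, -0.01258904,  1.4248643 ,  0.00813828,
        1.10340968, -0.04036489]), 'qd': array([-0.00096513,  0.00120118, -0.00067449, -0.00318995, -0.00136078,
        0.00065323,  0.00053715]), 'effort': array([ 6.03963435e-04, -4.60481429e+01,  2.09770622e-01, -1.66451776e+01,
       -6.13706606e-02,  1.68131531e-02,  1.08029212e-04]), 'tool_pos': array([0.16803726, 0.62713085, 0.23149067]), 'orientation': array([ 1.30464977e-01,  9.91452097e-01, -1.27045220e-03, -1.23624557e-04]), 'contact_force': array([-0.04555082, -0.04264211, -0.10561487]), 'moment': array([-0.03793393, -0.02647785,  0.02839941]), 'grip_force': 0.0, 'opening': 0.09262114926713572} 0.014
```

View pics/top0.png

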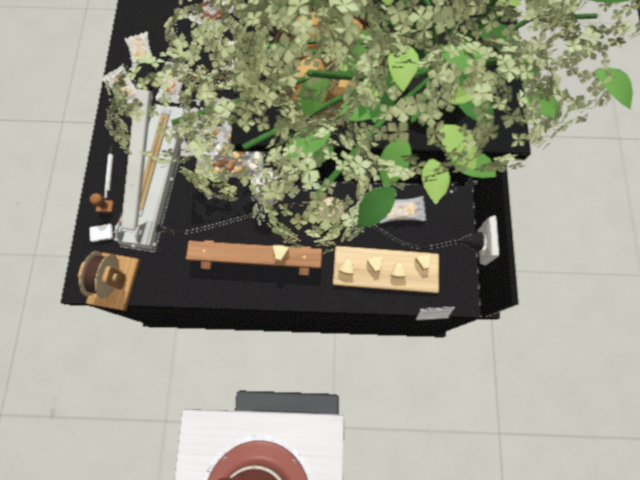

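View pics/scene0.png

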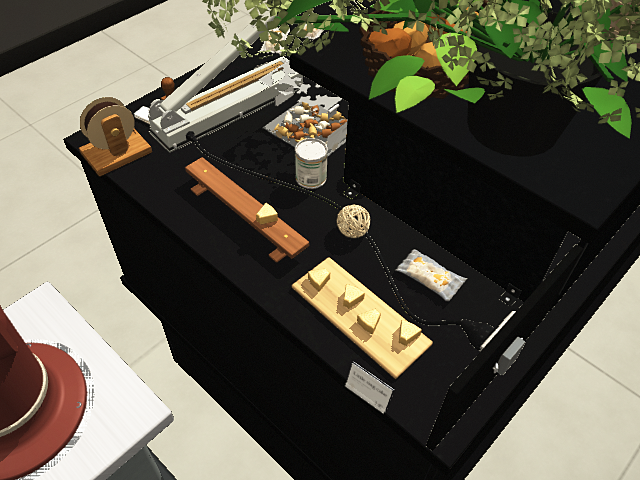

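The top view shows the rail on the left (columns 187–322, rows 240–268) with one slice at (281,252), and the board on the right with slices near (346,268), (375,264), (399,271) and (423,262). The card is at (435,313). The scene view shows the same layout: rail slice (266,213), board slices (319,278), (350,295), (369,320) and (408,332), card (369,386). The tin, ball and bar are behind.

```bash
cat >> look.py <<'E'
from scipy.spatial.transform import Rotation as R
def wfc(f):
    if 'world_from_camera' in f: return f['world_from_camera']
    T=np.eye(4);T[:3,:3]=R.from_quat(f['s']['orientation']).as_matrix();T[:3,3]=f['s']['tool_pos']
    return T@f['tool_from_camera']
def ray(f,uv):
    T=wfc(f);d=T[:3,:3]@np.array([(uv[0]-f['cx'])/f['fx'],(uv[1]-f['cy'])/f['fy'],1]);return T[:3,3],d/np.linalg.norm(d)
def plane(f,uv,z):
    o,d=ray(f,uv);return o+d*(z-o[2])/d[2]
def proj(f,p):
    T=np.linalg.inv(wfc(f));q=T[:3,:3]@np.asarray(p)+T[:3,3];return np.array([f['cx']+f['fx']*q[0]/q[2],f['cy']+f['fy']*q[1]/q[2]])
def tri(*obs):
    A=0;b=0
    for f,uv in obs:
        o,d=ray(f,uv);M=np.eye(3)-np.outer(d,d);A=A+M;b=b+M@o
    return np.linalg.solve(A,b)
E
python3 - <<'E'
from look import *
import pickle
fs=pickle.load(open('f0.pkl','rb'));t,s=fs['top'],fs['scene']
for n,a,b in [('railsl',(281,252),(266,213)),('b1',(346,268),(319,278)),('b2',(375,264),(350,295)),('b3',(399,271),(369,320)),('b4',(423,262),(408,332)),('card',(435,313),(369,386)),('railL',(187,242),(203,158)),('railR',(322,268),(300,256)),('bd',(439,292),(396,374)),('bd2',(334,248),(329,259))]:
    print(n,np.round(tri((t,a),(s,b)),3))
E
```

```text
railsl [ 0.462 -0.022  0.052]
b1 [ 0.442 -0.158  0.019]
b2 [ 0.45  -0.218  0.025]
b3 [ 0.437 -0.267  0.024]
b4 [ 0.461 -0.32   0.021]
card [ 0.352 -0.338  0.031]
railL [0.487 0.178 0.026]
railR [ 0.442 -0.111  0.03 ]
bd [ 0.397 -0.35   0.02 ]
bd2 [ 0.492 -0.133 -0.001]
```

{"fn": "step_arm", "kwargs": {"commands": [[0.18,-0.14,0,0,0,-0.13],[0.36,-0.28,0,0,0,-0.27],[0.54,-0.42,0,0,0,-0.4],[0.72,-0.56,0,0,0,-0.53],[0.885,-0.685,0,0,0,-0.667]]}}

```text
time: 0.78
tool_pos: [0.3465, 0.4894, 0.2324]
orientation: [0.302, 0.953, -0.0, 0.0]
contact_force: [0.5, 0.3, -0.0]
opening: 0.0932
grip_force: 0.0
```

{"fn": "step_arm", "kwargs": {"commands": [[0.125,-0.19,0,0,0,-0.13],[0.25,-0.38,0,0,0,-0.27],[0.375,-0.57,0,0,0,-0.4],[0.5,-0.76,0,0,0,-0.53],[0.625,-0.95,0,0,0,-0.667]]}}

```text
time: 1.4
tool_pos: [0.4707, 0.2995, 0.2325]
orientation: [0.463, 0.886, -0.0, -0.0]
contact_force: [-0.1, -0.6, 0.5]
opening: 0.0929
grip_force: 0.0
```

{"fn": "step_arm", "kwargs": {"commands": [[0,-0.19,0,0,0,-0.12],[0,-0.38,0,0,0,-0.24],[0,-0.57,0,0,0,-0.36],[0,-0.76,0,0,0,-0.48],[0,-0.95,0,0,0,-0.6],[0,-0.95,0,0,0,-0.6]]}}

```text
time: 2.15
tool_pos: [0.4701, 0.1072, 0.2327]
orientation: [0.598, 0.802, -0.001, 0.0]
contact_force: [0.1, 0.7, 0.1]
opening: 0.0931
grip_force: 0.0
```

Run:
```python
from look import *
import pickle
f=grab('wrist');pickle.dump(f,open('w1.pkl','wb'));save(f,'w1');s=f['s'];print(s['time'],s['tool_pos'],R.from_quat(s['orientation']).as_matrix().round(3),s['joint_positions'].round(2))
```

```text
2.15 [0.47007964 0.10724839 0.2327437 ] [[-0.286  0.958 -0.   ]
 [ 0.958  0.286 -0.002]
 [-0.001 -0.001 -1.   ]] [-0.5   0.37  0.32  1.9  -0.14  0.9   0.18]
```

{"fn": "step_arm", "kwargs": {"commands": [[0,-0.19,0,0,0,-0.11],[0,-0.38,0,0,0,-0.22],[0,-0.57,0,0,0,-0.34],[0,-0.76,0,0,0,-0.45],[0,-0.95,0,0,0,-0.57],[0,-0.95,0,0,0,-0.57]]}}

```text
time: 2.95
tool_pos: [0.4704, -0.081, 0.2327]
orientation: [0.709, 0.705, -0.0, 0.001]
contact_force: [-0.4, 1.1, -0.3]
opening: 0.0929
grip_force: 0.0
```

Run:
```python
from look import *
import pickle
f=grab('wrist');pickle.dump(f,open('w2.pkl','wb'));save(f,'w2');s=f['s'];print(s['time'],s['tool_pos'],R.from_quat(s['orientation']).as_matrix().round(3),s['joint_positions'].round(2))
```

```text
2.95 [ 0.47042045 -0.0809834   0.23268775] [[ 0.005  1.     0.   ]
 [ 1.    -0.005 -0.001]
 [-0.001  0.    -1.   ]] [-0.19  0.37  0.43  1.91 -0.19  0.9   0.33]
```

View pics/w2.png

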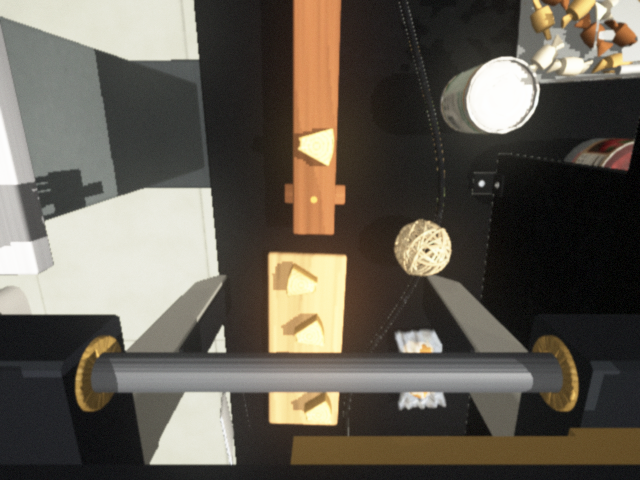

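The wrist view shows the rail (columns 293–338, ending at row 235) with its slice at (317,147). On the board, slices are visible at (300,280), (310,330) and (318,405), with a fourth behind the gripper bar.

Run:
```python
from look import *
import pickle
w1,w2=[pickle.load(open(n,'rb')) for n in('w1.pkl','w2.pkl')]
h=cv2.cvtColor(w2['color'],cv2.COLOR_RGB2HSV)
for n,uv in dict(sl=(322,147),slb=(302,282),slc=(305,335),board=(335,300),board2=(275,340),rail=(315,100),rail2=(330,215)).items(): print(n,h[uv[1],uv[0]])
for n,f in(('w1',w1),('w2',w2)):
    h=cv2.cvtColor(f['color'],cv2.COLOR_RGB2HSV)
    rail=cv2.inRange(h,(3,110,60),(13,255,255))
    c=max(cv2.findContours(rail,0,2)[0],key=cv2.contourArea);print(n,'rail',cv2.minAreaRect(c))
    sl=cv2.inRange(h,(19,60,150),(32,255,255))
    for c in cv2.findContours(sl,0,2)[0]:
        if cv2.contourArea(c)>80: print(n,'sl',cv2.contourArea(c),np.round(cv2.minAreaRect(c)[0]),cv2.boundingRect(c))
cv2.imwrite('pics/w12.png',np.hstack([w1['color'][:,:,::-1][:,100:500],cv2.resize(w2['color'][235:440,255:360],(300,480))[:,:,::-1]]))
```

```text
sl [ 29  38 254]
slb [ 28  61 254]
slc [ 29  40 254]
board [ 25  77 253]
board2 [ 25  71 254]
rail [ 13 149 223]
rail2 [ 13 145 228]
w1 rail ((305.54998779296875, 247.3499755859375), (63.245548248291016, 231.1624755859375), 18.43494987487793)
w1 sl 1376.0 [350. 415.] (327, 394, 48, 43)
w1 sl 4124.0 [240. 432.] (195, 393, 90, 72)
w1 sl 185.5 [572. 385.] (565, 360, 13, 50)
w1 sl 166.5 [ 80. 384.] (76, 360, 9, 49)
w1 sl 576.0 [285. 328.] (267, 320, 33, 29)
w1 sl 153.0 [575. 282.] (569, 270, 13, 24)
w1 sl 189.5 [532. 273.] (519, 266, 25, 17)
w1 sl 164.0 [496. 272.] (489, 259, 15, 27)
w1 sl 188.0 [608. 225.] (596, 217, 24, 22)
w1 sl 258.0 [510. 228.] (499, 210, 24, 36)
w2 rail ((317.11773681640625, 173.27723693847656), (350.03814697265625, 87.50050354003906), 83.36270904541016)
w2 sl 1564.0 [304. 408.] (270, 392, 69, 33)
w2 sl 199.0 [572. 385.] (565, 360, 13, 50)
w2 sl 479.0 [ 90. 370.] (76, 337, 40, 73)
w2 sl 7006.5 [306. 303.] (269, 254, 77, 99)
w2 sl 2302.5 [423. 248.] (395, 221, 57, 55)
w2 sl 856.0 [316. 146.] (298, 128, 36, 38)
w2 sl 117.5 [622.  59.] (612, 54, 21, 14)
w2 sl 239.5 [583.   5.] (572, 0, 24, 18)
w2 sl 269.0 [543.  12.] (533, 0, 21, 27)
```

View pics/w12.png

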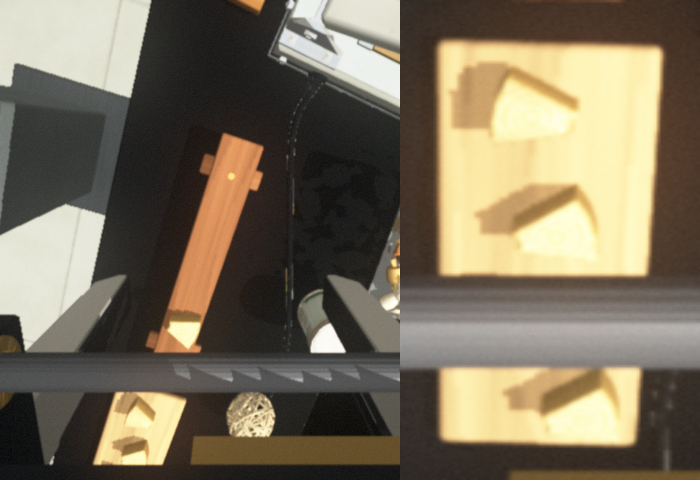

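```bash
cat >> look.py <<'E'
def slices(f,z=None,amin=150,amax=6000):
    h=cv2.cvtColor(cv2.GaussianBlur(f['color'],(3,3),0),cv2.COLOR_RGB2HSV)
    m=cv2.inRange(h,(25,28,200),(33,66,255)); m=cv2.morphologyEx(m,cv2.MORPH_OPEN,np.ones((3,3)))
    out=[]
    for c in cv2.findContours(m,0,2)[0]:
        a=cv2.contourArea(c)
        if amin<a<amax:
            hull=cv2.convexHull(c)[:,0].astype(float);M=cv2.moments(c);out.append((a,(M['m10']/M['m00'],M['m01']/M['m00']),hull))
    return out
def face(f,hull,z):
    P=np.array([plane(f,u,z)[:2] for u in hull]);r=cv2.minAreaRect((P*1000).astype(np.float32))
    (cx,cy),w,a=r; return np.round([P[:,0].min(),P[:,0].max(),P[:,1].min(),P[:,1].max()],4),np.round((cx,cy),1),np.round(w,1),round(a,1)
E
python3 - <<'E'
from look import *
import pickle
w1,w2=[pickle.load(open(n,'rb')) for n in('w1.pkl','w2.pkl')]
for n,f in(('w1',w1),('w2',w2)):
    for a,c,h in slices(f): print(n,a,np.round(c),*[x for z in(.030,.054) for x in face(f,h,z)])
    h=cv2.cvtColor(f['color'],cv2.COLOR_RGB2HSV)
    m=cv2.morphologyEx(cv2.inRange(h,(5,100,120),(16,255,255)),cv2.MORPH_OPEN,np.ones((3,3)))
    # rail edges per row, on plane .035
    L=[];Rr=[]
    for v in range(150 if n=='w1' else 5,330 if n=='w1' else 120,5):
        u=np.flatnonzero(m[v,150:480])+150
        if len(u)>20: L.append(plane(f,(u[0],v),.035)[:2]);Rr.append(plane(f,(u[-1]+1,v),.035)[:2])
    for q in(L,Rr):
        q=np.array(q);k=np.polyfit(q[:,1],q[:,0],1);k=np.polyfit(*[q[abs(q[:,0]-np.polyval(k,q[:,1]))<.004][:,i] for i in(1,0)],1);print('edge x=',k.round(4),'y',q[:,1].min().round(3),q[:,1].max().round(3))
E
```

```text
w1 158.0 [239. 420.] [ 0.4317  0.4561 -0.1664 -0.1506] [ 444.2 -158.9] [15.  24.2] 84.0 [ 0.4327  0.4555 -0.1429 -0.1282] [ 444.4 -135.9] [14.  22.5] 84.0
w1 373.5 [285. 332.] [ 0.4495  0.4764 -0.0484 -0.0206] [465.2 -36.8] [27.9 25.3] 16.7 [ 0.4494  0.4744 -0.0329 -0.007 ] [464. -22.] [26.  23.6] 16.7
edge x= [0.0272 0.441 ] y -0.011 0.159
edge x= [0.0286 0.4803] y 0.001 0.171
w2 297.0 [320. 414.] [ 0.4466  0.4729 -0.3311 -0.3063] [ 459.8 -318.7] [24.8 26.3] 89.9 [ 0.4482  0.4727 -0.309  -0.2858] [ 460.4 -297.4] [23.2 24.5] 89.9
w2 387.5 [311. 336.] [ 0.4387  0.4656 -0.2351 -0.2037] [ 453.8 -222.3] [28.4 28.3] 33.4 [ 0.4408  0.4658 -0.2195 -0.1902] [ 454.9 -207.5] [26.5 26.4] 33.4
w2 331.5 [300. 285.] [ 0.431   0.4568 -0.168  -0.1491] [ 443.9 -158.6] [18.9 25.7] 89.2 [ 0.4336  0.4577 -0.1569 -0.1393] [ 445.7 -148.2] [17.6 24. ] 89.2
w2 344.5 [338. 314.] [ 0.4763  0.4856 -0.2352 -0.1483] [ 481.3 -191.7] [87.2  6.5] 87.1 [ 0.4759  0.4845 -0.2196 -0.1385] [ 480.5 -179.1] [81.3  6.1] 87.1
w2 169.0 [328. 275.] [ 0.468   0.4753 -0.1726 -0.132 ] [ 471.7 -152.3] [40.6  7.1] 89.7 [ 0.4682  0.4749 -0.1612 -0.1234] [ 471.5 -142.3] [37.8  6.6] 89.7
w2 642.0 [319. 146.] [ 0.4476  0.4744 -0.037  -0.0082] [461.  -22.6] [28.8 26.8] 89.9 [ 0.4491  0.4741 -0.0348 -0.0079] [461.6 -21.4] [26.8 25. ] 89.9
edge x= [0.0292 0.4404] y 0.006 0.092
edge x= [0.025  0.4803] y 0.006 0.092
```

{"fn": "step_arm", "kwargs": {"commands": [[-0.03,-0.2,-0.1,0,0,0],[-0.07,-0.4,-0.25,0,0,0],[-0.117,-0.645,-0.415,0,0,0],[-0.117,-0.645,-0.415,0,0,0],[-0.117,-0.645,-0.415,0,0,0]]}}

```text
time: 3.62
tool_pos: [0.4479, -0.2059, 0.1494]
orientation: [0.707, 0.708, 0.001, -0.001]
contact_force: [-0.2, 0.2, 0.5]
opening: 0.0932
grip_force: 0.0
```

Run:
```python
from look import *
import pickle
f=grab('wrist');pickle.dump(f,open('w3.pkl','wb'));save(f,'w3',(220,0,460,480),1.25);s=f['s'];print(s['time'],s['tool_pos'])
for a,c,h in slices(f): print(a,np.round(c),*face(f,h,.030))
```

```text
3.625 [ 0.44788917 -0.20594334  0.14941214]
487.0 [316. 307.] [ 0.4278  0.4526 -0.2761 -0.2577] [ 440.2 -266.9] [24.8 18.4] 0.1
800.0 [334. 249.] [ 0.4378  0.4655 -0.2307 -0.2036] [ 451.  -218.1] [26.7 27.9] 5.3
897.0 [369. 239.] [ 0.4742  0.4844 -0.2751 -0.1596] [ 478.5 -217.3] [115.8   6.7] 87.1
680.5 [319. 172.] [ 0.4302  0.4562 -0.1691 -0.1491] [ 443.5 -160.2] [19.3 26.4] 78.8
163.0 [359. 159.] [ 0.4668  0.4735 -0.1639 -0.1387] [ 470.  -151.2] [25.4  6.2] 86.8
```

View pics/w3.png

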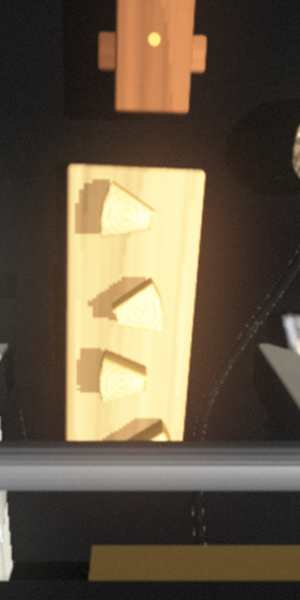

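The close view (crop scale 1.25, offset 220) shows slice b1 broad end at (105,208) and narrow end at (152,221). For b2 the narrow end is at (113,312) and the broad end at (157,303). For b3 the broad end is at (103,376) and the narrow end at (145,376). b4 is partly hidden.

Run:
```python
from look import *
import pickle
f=pickle.load(open('w3.pkl','rb'))
for n,c in dict(b1=[(110,182),(101,234),(155,212),(149,231)],b2=[(150,278),(163,330),(111,308),(118,321)],b3=[(107,350),(101,401),(147,365),(143,389)]).items():
    P=np.array([plane(f,(220+u/1.25,v/1.25),.030)[:2] for u,v in c])
    b,nn=P[:2].mean(0),P[2:].mean(0);d=nn-b
    print(n,P.round(4).tolist(),'mid',((b+nn)/2).round(4),'len',np.linalg.norm(d).round(4),'yaw',np.degrees(np.arctan(d[1]/d[0])).round(1))
# hull-based: refined corners via approx polygon
for a,c,h in slices(f,amin=400):
    p=cv2.approxPolyDP(h.astype(np.float32)[:,None],4,True)[:,0];print(np.round(c),[ (plane(f,u,.030)[:2]*1000).round(1).tolist() for u in p])
```

```text
b1 [[0.4341, -0.1419], [0.4285, -0.1714], [0.4597, -0.1587], [0.4564, -0.1696]] mid [ 0.4447 -0.1604] len 0.0278 yaw -15.6
b2 [[0.4573, -0.1977], [0.4658, -0.2307], [0.4338, -0.2166], [0.438, -0.2249]] mid [ 0.4487 -0.2175] len 0.0264 yaw 14.3
b3 [[0.4311, -0.2441], [0.4267, -0.2795], [0.4561, -0.2542], [0.4538, -0.2709]] mid [ 0.4419 -0.2622] len 0.0261 yaw -1.7
[316. 307.] [[429.6, -257.7], [450.2, -261.1], [451.8, -272.5], [430.2, -276.1]]
[334. 249.] [[458.2, -203.6], [465.5, -230.7], [438.5, -225.9], [437.8, -217.0]]
[369. 239.] [[484.2, -159.6], [475.2, -275.1], [476.5, -190.5], [479.9, -161.0]]
[319. 172.] [[433.3, -151.2], [437.5, -149.1], [454.7, -156.8], [454.1, -167.6], [431.6, -167.6]]
```

{"fn": "step_arm", "kwargs": {"commands": [[0,0.12,-0.1,0,0,-0.25],[-0.01,0.235,-0.3,0,0,-0.5],[-0.01,0.235,-0.4,0,0,-0.5],[-0.01,0.235,-0.4,0,0,-0.5],[-0.01,0.235,-0.4,0,0,-0.5]], "claw": 0.25, "force": 10}}

```text
time: 4.3
tool_pos: [0.4461, -0.1607, 0.0707]
orientation: [0.793, 0.609, 0.001, 0.001]
contact_force: [0.1, -0.8, -0.3]
opening: 0.0586
grip_force: 0.0
```

{"fn": "step_arm", "kwargs": {"commands": [[-0.005,0,-0.1,0,0,0],[-0.005,0,-0.2,0,0,0],[-0.005,0,-0.205,0,0,0],[-0.005,0,-0.205,0,0,0]]}}

```text
time: 4.8
tool_pos: [0.4446, -0.1615, 0.0297]
orientation: [0.794, 0.608, 0.001, 0.001]
contact_force: [0.5, -0.1, 0.7]
opening: 0.0581
grip_force: 0.0
```

{"fn": "step_arm", "kwargs": {"commands": [[0,0,0,0,0,0],[0,0,0,0,0,0],[0,0,0,0,0,0],[0,0,0,0,0,0],[0,0,0,0,0,0],[0,0,0,0,0,0]], "claw": -1, "force": 8}}

```text
time: 5.55
tool_pos: [0.4439, -0.1612, 0.0289]
orientation: [0.794, 0.608, 0.0, 0.0]
contact_force: [-0.6, 0.6, 3.8]
opening: 0.031
grip_force: 8.0
```

{"fn": "step_arm", "kwargs": {"commands": [[0,0,0.12,0,0,0],[0,0,0.3,0,0,0],[0.03,0.15,0.36,0,0,0.15],[0.06,0.35,0.36,0,0,0.4],[0.073,0.475,0.32,0,0,0.45],[0.073,0.475,0.22,0,0,0.45],[0.073,0.475,0.18,0,0,0.45],[0.073,0.475,0.18,0,0,0.45]]}}

```text
time: 6.55
tool_pos: [0.4579, -0.0667, 0.0642]
orientation: [0.717, 0.697, -0.001, -0.0]
contact_force: [1.4, -0.4, 0.7]
opening: 0.0309
grip_force: 8.0
```

Run:
```python
from look import *
f=grab('wrist');save(f,'w4',(160,160,480,480),1.8);print(f['s']['tool_pos'],f['s']['contact_force'])
for a,c,h in slices(f): print(a,np.round(c),*face(f,h,.054))
```

```text
[ 0.45791276 -0.06666851  0.06419162] [ 1.37471456 -0.41334759  0.71284675]
459.5 [371. 414.] [ 0.4754  0.4816 -0.1477 -0.1218] [ 478.5 -134.7] [ 6.3 25.9] 0.0
1562.5 [342. 413.] [ 0.4527  0.4743 -0.1474 -0.1213] [ 463.5 -134.3] [25.8 21.1] 88.2
180.0 [323. 208.] [ 0.4534  0.4625 -0.0288 -0.018 ] [456.4 -24.4] [ 6.1 12.9] 41.3
243.0 [333. 197.] [ 0.4574  0.4649 -0.0239 -0.0159] [461.2 -19.9] [8.  7.4] 88.4
```

View pics/w4.png

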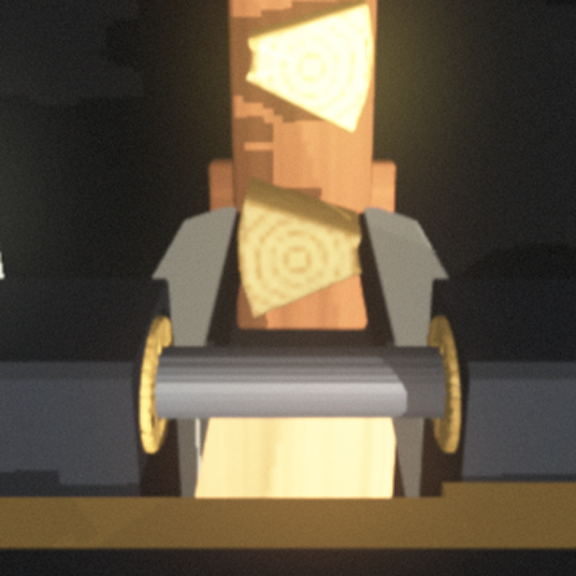

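The picture shows the held slice square across the rail at (300,245), with about 10 mm clear of the slice already on the rail at (315,65).

{"fn": "step_arm", "kwargs": {"commands": [[0.005,0,-0.025,0,0,0],[0.005,0,-0.045,0,0,0],[0.005,0,-0.05,0,0,0],[0.005,0,-0.05,0,0,0]]}}

```text
time: 7.1
tool_pos: [0.4594, -0.0662, 0.0546]
orientation: [0.717, 0.697, -0.0, -0.0]
contact_force: [-0.0, -0.2, 1.3]
opening: 0.0311
grip_force: 8.0
```

{"fn": "step_arm", "kwargs": {"commands": [[0,0,0,0,0,0],[0,0,0,0,0,0],[0,0,0,0,0,0],[0,0,0.1,0,0,0],[0,-0.15,0.25,0,0,0.15],[0,-0.4,0.25,0,0,0.3],[-0.03,-0.65,0.25,0,0,0.5],[-0.04,-0.76,0.1,0,0,0.5],[-0.04,-0.76,0.1,0,0,0.5],[-0.04,-0.76,0.1,0,0,0.5]], "claw": 0.25}}

```text
time: 8.35
tool_pos: [0.4517, -0.2167, 0.0749]
orientation: [0.619, 0.785, 0.0, -0.001]
contact_force: [1.5, 0.1, 0.0]
opening: 0.0586
grip_force: 0.0
```

{"fn": "step_arm", "kwargs": {"commands": [[-0.005,-0.005,-0.1,0,0,0],[-0.005,-0.005,-0.2,0,0,0],[-0.005,-0.005,-0.225,0,0,0],[-0.005,-0.005,-0.225,0,0,0]]}}

```text
time: 8.85
tool_pos: [0.451, -0.2182, 0.0301]
orientation: [0.619, 0.785, 0.0, 0.0]
contact_force: [1.3, -0.1, -0.8]
opening: 0.0581
grip_force: 0.0
```

{"fn": "step_arm", "kwargs": {"commands": [[0,0,0,0,0,0],[0,0,0,0,0,0],[0,0,0,0,0,0],[0,0,0,0,0,0],[0,0,0,0,0,0]], "claw": -1}}

```text
time: 9.48
tool_pos: [0.4506, -0.2193, 0.0299]
orientation: [0.62, 0.785, 0.0, 0.0]
contact_force: [-0.8, 1.2, 2.8]
opening: 0.0306
grip_force: 8.0
```

{"fn": "step_arm", "kwargs": {"commands": [[0,0,0.12,0,0,0],[0,0,0.3,0,0,0],[0.01,0.15,0.36,0,0,-0.1],[0.03,0.45,0.36,0,0,-0.3],[0.05,0.75,0.36,0,0,-0.5],[0.052,0.95,0.36,0,0,-0.5]]}}

```text
time: 10.22
tool_pos: [0.4607, -0.0259, 0.1014]
orientation: [0.716, 0.698, 0.0, -0.001]
contact_force: [-0.1, 0.3, -0.4]
opening: 0.0311
grip_force: 8.0
```

{"fn": "step_arm", "kwargs": {"commands": [[0,0.15,0,0,0,0],[0,0.25,-0.05,0,0,0],[0,0.25,-0.15,0,0,0],[0,0.25,-0.2,0,0,0],[0,0.25,-0.2,0,0,0],[0,0.25,-0.2,0,0,0]]}}

```text
time: 10.98
tool_pos: [0.4611, 0.0201, 0.0619]
orientation: [0.717, 0.697, 0.0, 0.0]
contact_force: [0.1, -0.4, -0.3]
opening: 0.0308
grip_force: 8.0
```

{"fn": "step_arm", "kwargs": {"commands": [[0,0.01,-0.02,0,0,0],[0,0.01,-0.037,0,0,0],[0,0.01,-0.037,0,0,0],[0,0.01,-0.037,0,0,0]]}}

```text
time: 11.48
tool_pos: [0.4608, 0.0228, 0.0543]
orientation: [0.717, 0.697, -0.0, -0.0]
contact_force: [-0.3, -0.2, -0.4]
opening: 0.0309
grip_force: 8.0
```

{"fn": "step_arm", "kwargs": {"commands": [[0,0,0,0,0,0],[0,0,0,0,0,0],[0,0,0,0,0,0],[0,0,0.1,0,0,0],[0,-0.15,0.25,0,0,0.03],[-0.03,-0.45,0.25,0,0,0.03],[-0.05,-0.7,0.25,0,0,0.03],[-0.1,-0.95,0.25,0,0,0.03]], "claw": 0.25}}

```text
time: 12.48
tool_pos: [0.441, -0.1688, 0.1045]
orientation: [0.711, 0.703, 0.0, 0.001]
contact_force: [0.6, -0.1, -0.5]
opening: 0.0583
grip_force: 0.0
```

{"fn": "step_arm", "kwargs": {"commands": [[0,-0.2,0,0,0,0],[0,-0.4,0,0,0,0],[0,-0.475,-0.1,0,0,0],[0,-0.475,-0.15,0,0,0],[0,-0.475,-0.15,0,0,0],[0,-0.475,-0.15,0,0,0]]}}

```text
time: 13.22
tool_pos: [0.4412, -0.2609, 0.0745]
orientation: [0.711, 0.703, 0.0, -0.0]
contact_force: [0.1, -0.3, 1.0]
opening: 0.058
grip_force: 0.0
```

Run:
```python
from look import *
f=grab('wrist');save(f,'w5',(200,0,440,360),1.6);print(f['s']['tool_pos'])
for z in (.03,.054):
  for a,c,h in slices(f): print(a,np.round(c),*face(f,h,z))
```

```text
[ 0.44124276 -0.26093296  0.07450605]
169.0 [366. 346.] [ 0.4559  0.4697 -0.3137 -0.3055] [ 462.8 -309.6] [ 8.1 13.8] 89.4
192.0 [342. 278.] [ 0.4459  0.4527 -0.2726 -0.2604] [ 449.3 -266.5] [12.1  6.8] 89.9
169.0 [366. 346.] [ 0.4541  0.4662 -0.2979 -0.2908] [ 460.2 -294.3] [ 7.1 12.1] 89.4
192.0 [342. 278.] [ 0.4453  0.4512 -0.2619 -0.2512] [ 448.3 -256.5] [10.7  6. ] 89.9
```

View pics/w5.png

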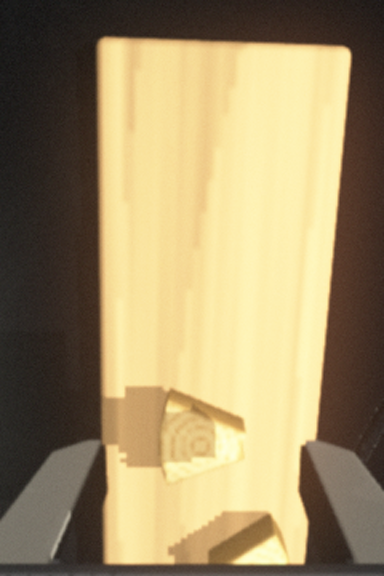

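The view shows b3 between the open fingers, with its broad end at (167,442) and narrow end at (241,443). That puts it at y of about -0.265, so I go 4 mm further.

{"fn": "step_arm", "kwargs": {"commands": [[0,-0.02,-0.1,0,0,0],[0,-0.02,-0.2,0,0,0],[0,-0.02,-0.223,0,0,0],[0,-0.02,-0.223,0,0,0]]}}

```text
time: 13.78
tool_pos: [0.4411, -0.2659, 0.03]
orientation: [0.711, 0.703, 0.0, 0.0]
contact_force: [-0.4, -0.2, 0.7]
opening: 0.0579
grip_force: 0.0
```

{"fn": "step_arm", "kwargs": {"commands": [[0,0,0,0,0,0],[0,0,0,0,0,0],[0,0,0,0,0,0],[0,0,0,0,0,0],[0,0,0,0,0,0]], "claw": -1}}

```text
time: 14.4
tool_pos: [0.441, -0.2662, 0.03]
orientation: [0.712, 0.703, 0.0, 0.0]
contact_force: [-0.4, 0.2, 3.1]
opening: 0.0308
grip_force: 8.0
```

{"fn": "step_arm", "kwargs": {"commands": [[0,0,0.12,0,0,0],[0,0,0.3,0,0,0],[0.03,0.15,0.36,0,0,-0.03],[0.06,0.45,0.36,0,0,-0.03],[0.09,0.75,0.36,0,0,-0.03],[0.107,0.95,0.36,0,0,-0.03]]}}

```text
time: 15.15
tool_pos: [0.4621, -0.0729, 0.1014]
orientation: [0.716, 0.698, 0.0, -0.001]
contact_force: [-0.2, -0.8, -0.8]
opening: 0.0308
grip_force: 8.0
```

{"fn": "step_arm", "kwargs": {"commands": [[0,0.25,0,0,0,0],[0,0.5,0,0,0,0],[0,0.7,0,0,0,0],[0,0.7,-0.1,0,0,0],[0,0.7,-0.19,0,0,0],[0,0.7,-0.2,0,0,0],[0,0.7,-0.2,0,0,0]]}}

```text
time: 16.02
tool_pos: [0.4623, 0.0636, 0.0618]
orientation: [0.717, 0.697, -0.0, 0.0]
contact_force: [1.3, -0.2, -0.2]
opening: 0.031
grip_force: 8.0
```

{"fn": "step_arm", "kwargs": {"commands": [[0,0,-0.02,0,0,0],[0,0,-0.037,0,0,0],[0,0,-0.037,0,0,0],[0,0,-0.037,0,0,0]]}}

```text
time: 16.52
tool_pos: [0.4623, 0.0638, 0.0543]
orientation: [0.717, 0.697, 0.0, 0.0]
contact_force: [-0.7, -0.2, -0.6]
opening: 0.0304
grip_force: 8.0
```

{"fn": "step_arm", "kwargs": {"commands": [[0,0,0,0,0,0],[0,0,0,0,0,0],[0,0,0,0,0,0],[0,0,0.1,0,0,0],[0,0,0.35,0,0,0],[0,-0.2,0.55,0,0,0],[0,-0.45,0.65,0,0,0],[-0.03,-0.7,0.65,0,0,0],[-0.06,-0.95,0.65,0,0,0]], "claw": 0.25}}

```text
time: 17.65
tool_pos: [0.4501, -0.1275, 0.1847]
orientation: [0.717, 0.697, 0.0, 0.0]
contact_force: [-0.1, 0.7, 0.8]
opening: 0.0578
grip_force: 0.0
```

{"fn": "step_arm", "kwargs": {"commands": [[-0.05,-0.2,0,0,0,0.01],[-0.12,-0.4,0,0,0,0.02],[-0.18,-0.6,0,0,0,0.03],[-0.25,-0.8,0,0,0,0.05],[-0.25,-0.8,0,0,0,0.05],[-0.25,-0.8,0,0,0,0.05]]}}

```text
time: 18.4
tool_pos: [0.4002, -0.2854, 0.184]
orientation: [0.708, 0.706, 0.0, -0.001]
contact_force: [0.7, 1.9, 0.2]
opening: 0.0581
grip_force: 0.0
```

Run:
```python
from look import *
import pickle
f=grab('wrist');pickle.dump(f,open('w6.pkl','wb'));t=grab('top');s=grab('scene');pickle.dump((t,s),open('ts6.pkl','wb'));print(f['s']['time'],f['s']['tool_pos'],f['s']['joint_positions'].round(2))
a=f['color'][:,:,::-1][0:480,150:470]
b=cv2.resize(s['color'][:,:,::-1][340:430,330:410],None,fx=3,fy=3,interpolation=cv2.INTER_CUBIC)
c=cv2.resize(t['color'][:,:,::-1][230:330,180:460],None,fx=1.6,fy=1.6)
o=np.zeros((480,780,3),np.uint8);o[:,:320]=a;o[:270,330:570]=b;o[300:460,330:778]=c[:,:448];cv2.imwrite('pics/w6.png',o)
```

```text
18.4 [ 0.40023606 -0.28538641  0.18401111] [ 0.24  0.47  0.49  1.94 -0.3   0.8   0.89]
```

View pics/w6.png

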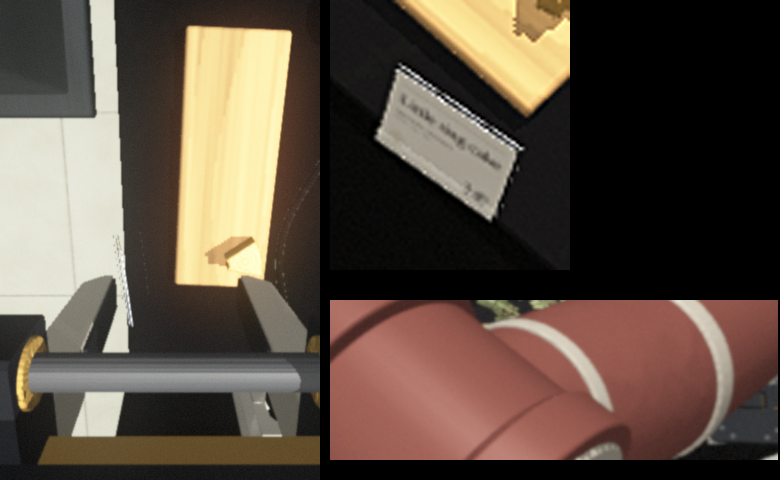

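The wrist view shows the card almost edge-on, as a line from pixel (267,235) to (281,325). In the scene view its top edge runs from (352.7,362) to (394,389.7) and its bottom from (345,386) to (385,413), so it leans away from the robot. One slice remains on the board.

Run:
```python
from look import *
import pickle
f=pickle.load(open('w6.pkl','rb'));t0=pickle.load(open('f0.pkl','rb'))['top'];s=pickle.load(open('ts6.pkl','rb'))[1]
print('scene top',[plane(s,u,.052).round(4) for u in((352.7,362),(394,389.7))],'bot',[plane(s,u,.001).round(4) for u in((345.3,386),(384.7,412.7))])
print('wrist top',[plane(f,u,.052).round(4) for u in((267,235),(281,325))])
print('tri',tri((s,(352.7,362)),(f,(267,235))).round(4),tri((s,(394,389.7)),(f,(281,325))).round(4))
g=cv2.cvtColor(t0['color'],cv2.COLOR_RGB2GRAY)[300:326,408:462]
m=(g>70).astype(np.uint8);c=max(cv2.findContours(m,0,2)[0],key=cv2.contourArea)[:,0]+[408,300]
p=cv2.approxPolyDP(c[:,None].astype(np.int32),2,True)[:,0];print(p.tolist())
for u in p: print(u,plane(t0,u,.052).round(3),plane(t0,u,.001).round(3))
```

```text
scene top [array([ 0.3558, -0.3048,  0.052 ]), array([ 0.363 , -0.3708,  0.052 ])] bot [array([ 0.3431, -0.3063,  0.001 ]), array([ 0.351 , -0.3717,  0.001 ])]
wrist top [array([ 0.3527, -0.2906,  0.052 ]), array([ 0.361 , -0.3699,  0.052 ])]
tri [ 0.3553 -0.2978  0.0429] [ 0.3619 -0.3704  0.0525]
[[454, 306], [420, 308], [416, 319], [447, 318]]
[454 306] [ 0.363 -0.37   0.052] [ 0.371 -0.385  0.001]
[420 308] [ 0.357 -0.303  0.052] [ 0.365 -0.314  0.001]
[416 319] [ 0.335 -0.295  0.052] [ 0.342 -0.305  0.001]
[447 318] [ 0.339 -0.356  0.052] [ 0.346 -0.369  0.001]
```

Run:
```python
from look import *
s=ctrl.observe();R0=R.from_quat(s['orientation']);print(s['tool_pos'],np.degrees(np.arctan2(*R0.as_matrix()[[1,0],1])))
def tgt(y):
    z=R.from_euler('z',y,degrees=True);return R.from_rotvec(.213*z.apply([0,1,0]))*z*R.from_matrix([[0,1,0],[1,0,0],[0,0,-1]])
g=tgt(6.2);p=tgt(-1.6)
print('turn units',np.degrees((g*R0.inv()).as_rotvec())/30,'place',np.degrees((p*g.inv()).as_rotvec())/30, 'zaxis',g.as_matrix()[:,2])
print('shift',(np.array([.3677,-.3367,.0917])-s['tool_pos'])/.2)
```

```text
[ 0.40083902 -0.28462987  0.18406122] 0.03592065713995243
turn units [-0.02424818  0.40597772  0.20492053] place [-5.30502008e-17  5.30502008e-17 -2.60000000e-01] zaxis [-0.2101566  -0.02283031 -0.97740113]
shift [-0.16569508 -0.26035067 -0.46180611]
```

{"fn": "step_arm", "kwargs": {"commands": [[-0.05,-0.08,-0.05,-0.008,0.13,0.07],[-0.1,-0.16,-0.15,-0.016,0.27,0.14],[-0.166,-0.25,-0.25,-0.024,0.406,0.205],[-0.166,-0.255,-0.4,-0.024,0.406,0.205],[-0.166,-0.255,-0.46,-0.024,0.406,0.205],[-0.166,-0.255,-0.46,-0.024,0.406,0.205],[-0.166,-0.255,-0.46,-0.024,0.406,0.205]], "claw": -0.35}}

```text
time: 19.42
tool_pos: [0.3676, -0.3373, 0.0932]
orientation: [0.665, 0.739, -0.079, -0.07]
contact_force: [-0.8, 0.2, 0.9]
opening: 0.0299
grip_force: 0.0
```

Run:
```python
from look import *
import pickle
f=grab('wrist');pickle.dump(f,open('w7.pkl','wb'));save(f,'w7',(170,180,490,480),1.8);s=f['s'];print(s['tool_pos'],s['joint_positions'].round(2),s['opening'])
M=R.from_quat(s['orientation']).as_matrix();print(M[:,1:].round(3).tolist())
print('err to line',(np.array([.3553,-.338,.033])-s['tool_pos']).round(4), 'expect px of card top corners',proj(f,[.3558,-.3045,.052]),proj(f,[.363,-.3705,.052]))
```

```text
[ 0.36763413 -0.33732685  0.09317089] [ 0.3   0.69  0.49  1.9  -0.21  0.77  0.98] 0.02987367102203724
[[0.972, -0.208], [0.103, -0.025], [-0.21, -0.978]]
err to line [-0.0123 -0.0007 -0.0602] expect px of card top corners [328.63997183 210.52564302] [328.65344021 323.15531359]
```

View pics/w7.png

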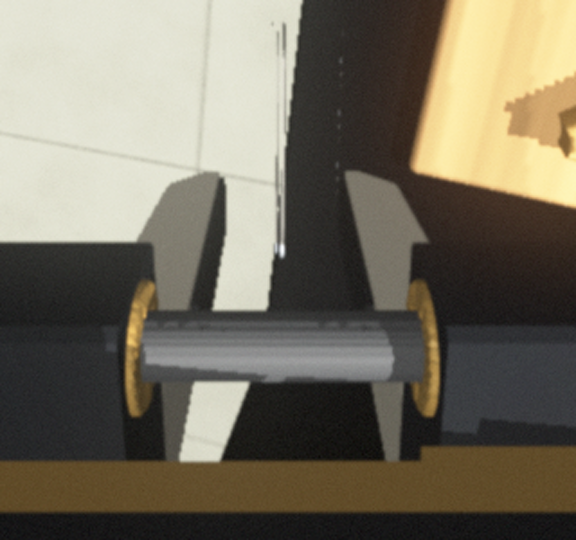

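The card appears edge-on at column 281, between the fingers (inner faces at columns 225 and 347). It is centred to about 1 mm, so I descend along the plate.

{"fn": "step_arm", "kwargs": {"commands": [[-0.02,0,-0.07,0,0,0],[-0.038,0,-0.16,0,0,0],[-0.055,-0.002,-0.24,0,0,0],[-0.066,-0.004,-0.3,0,0,0],[-0.066,-0.004,-0.3,0,0,0],[-0.066,-0.004,-0.3,0,0,0]]}}

```text
time: 20.23
tool_pos: [0.3541, -0.3383, 0.0325]
orientation: [0.665, 0.739, -0.079, -0.07]
contact_force: [-1.1, -0.4, 0.4]
opening: 0.0302
grip_force: 0.0
```

{"fn": "step_arm", "kwargs": {"commands": [[0,0,0,0,0,0],[0,0,0,0,0,0],[0,0,0,0,0,0],[0,0,0,0,0,0],[0,0,0,0,0,0],[0,0,0,0,0,0]], "claw": -1, "force": 12}}

```text
time: 20.98
tool_pos: [0.354, -0.338, 0.0324]
orientation: [0.665, 0.739, -0.079, -0.07]
contact_force: [0.9, 0.6, 2.4]
opening: 0.0019
grip_force: 12.0
```

{"fn": "step_arm", "kwargs": {"commands": [[0,0,0.1,0,0,0],[0,0,0.25,0,0,0],[0.05,0.1,0.42,0,0,-0.05],[0.12,0.3,0.45,0,0,-0.1],[0.2,0.5,0.45,0,0,-0.2],[0.28,0.72,0.45,0,0,-0.26],[0.33,0.95,0.45,0,0,-0.26]]}}

```text
time: 21.85
tool_pos: [0.4204, -0.1468, 0.1221]
orientation: [0.714, 0.692, -0.075, -0.075]
contact_force: [-0.0, 0.5, -0.9]
opening: 0.002
grip_force: 12.0
```

{"fn": "step_arm", "kwargs": {"commands": [[0.02,0.22,0,0,0,0],[0.04,0.45,0,0,0,0],[0.08,0.68,0,0,0,0],[0.14,0.85,0,0,0,0],[0.2,0.95,0,0,0,0],[0.2,0.95,0,0,0,0]]}}

```text
time: 22.6
tool_pos: [0.4606, 0.0428, 0.1219]
orientation: [0.713, 0.693, -0.075, -0.075]
contact_force: [-0.2, 0.0, -0.4]
opening: 0.0024
grip_force: 12.0
```

{"fn": "step_arm", "kwargs": {"commands": [[0,0.2,0,0,0,0],[0.005,0.4,0,0,0,0],[0.008,0.4,-0.08,0,0,0],[0.008,0.4,-0.15,0,0,0],[0.008,0.4,-0.2,0,0,0],[0.008,0.4,-0.2,0,0,0],[0.008,0.4,-0.2,0,0,0]]}}

```text
time: 23.48
tool_pos: [0.4617, 0.1213, 0.0824]
orientation: [0.714, 0.692, -0.074, -0.076]
contact_force: [-0.2, 1.0, -0.7]
opening: 0.002
grip_force: 12.0
```

Run:
```python
from look import *
import pickle
f=grab('wrist');pickle.dump(f,open('w8.pkl','wb'));t=grab('scene');pickle.dump(t,open('s8.pkl','wb'));s=f['s'];print(s['tool_pos'],s['opening'],s['grip_force'],s['contact_force'],s['joint_positions'].round(2))
M=R.from_quat(s['orientation']).as_matrix();print(M[:,1:].round(3).tolist())
for a,c,h in slices(t,amin=30): print('scene',a,np.round(c,1),plane(t,c,.054).round(4),plane(t,c,.03).round(4))
o=np.zeros((480,780,3),np.uint8);o[:,:380]=f['color'][:,150:530,::-1]
o[:390,390:]=cv2.resize(t['color'][130:325,160:355,::-1],(390,390),interpolation=cv2.INTER_CUBIC);cv2.imwrite('pics/w8.png',o)
```

```text
[0.46167992 0.12130792 0.08241533] 0.0019966382599016274 11.999937146902084 [-0.21118586  0.97270371 -0.68587692] [-0.56  0.7   0.46  1.92 -0.45  0.85  0.15]
[[0.977, -0.211], [-0.031, 0.005], [-0.211, -0.978]]
scene 70.5 [632.3 473.5] [ 0.4768 -0.6471  0.054 ] [ 0.4916 -0.6507  0.03  ]
scene 130.0 [578.8 468.5] [ 0.4373 -0.5974  0.054 ] [ 0.4508 -0.5993  0.03  ]
scene 1631.5 [240.9 462.4] [ 0.1588 -0.2976  0.054 ] [ 0.1633 -0.2898  0.03  ]
scene 828.5 [172.  440.6] [ 0.1179 -0.2164  0.054 ] [ 0.121 -0.206  0.03 ]
scene 360.0 [629.5 406.9] [ 0.5557 -0.6063  0.054 ] [ 0.573  -0.6085  0.03  ]
scene 770.5 [191.5 395.7] [ 0.1724 -0.187   0.054 ] [ 0.1774 -0.1757  0.03  ]
scene 35.5 [568.6 374.2] [ 0.5428 -0.5261  0.054 ] [ 0.5597 -0.5257  0.03  ]
scene 72.0 [554.4 373.3] [ 0.5308 -0.5116  0.054 ] [ 0.5473 -0.5108  0.03  ]
scene 186.0 [149.5 334.7] [ 0.1898 -0.0738  0.054 ] [ 0.1953 -0.0588  0.03  ]
scene 77.0 [409.6 326.3] [ 0.4533 -0.3262  0.054 ] [ 0.4673 -0.3194  0.03  ]
scene 898.0 [120.2 336.8] [ 0.1596 -0.0475  0.054 ] [ 0.1642 -0.0317  0.03  ]
scene 2750.0 [622.3 333.6] [ 0.6532 -
[... 274 characters left out ...]
209.3] [ 0.4693 -0.0208  0.054 ] [ 0.4839 -0.0041  0.03  ]
scene 39.5 [250.7 195.9] [0.4693 0.0225 0.054 ] [0.4838 0.0406 0.03  ]
scene 44.5 [ 31.  181.5] [0.2316 0.314  0.054 ] [0.2384 0.3415 0.03  ]
scene 217.0 [ 57.4 141.1] [0.3183 0.373  0.054 ] [0.3279 0.4024 0.03  ]
scene 95.5 [ 63.8 103.4] [0.3854 0.4602 0.054 ] [0.3972 0.4924 0.03  ]
scene 387.5 [ 44.2 103.1] [0.3596 0.4875 0.054 ] [0.3705 0.5206 0.03  ]
scene 281.5 [78. 83.] [0.4401 0.4966 0.054 ] [0.4537 0.5301 0.03  ]
scene 1297.0 [121.6  87.6] [0.492  0.4228 0.054 ] [0.5072 0.4538 0.03  ]
scene 273.0 [121.5  63.3] [0.5399 0.4914 0.054 ] [0.5567 0.5247 0.03  ]
scene 845.0 [166.7  48.8] [0.6374 0.4675 0.054 ] [0.6574 0.5    0.03  ]
```

View pics/w8.png

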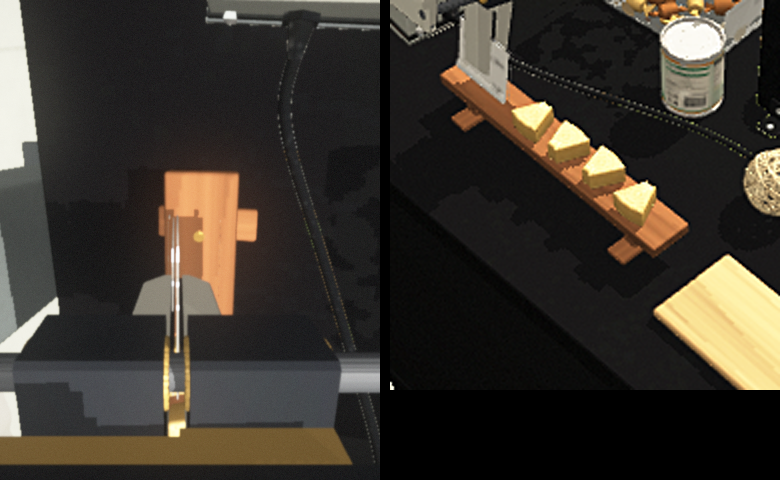

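The scene crop shows four slices in a row on the rail. The card is held upright over the free end at about (480,70), with room before the rail's end at (445,72). I lower it gently.

{"fn": "step_arm", "kwargs": {"commands": [[0,0.005,-0.03,0,0,0],[0,0.005,-0.055,0,0,0],[0,0.005,-0.07,0,0,0],[0,0.005,-0.07,0,0,0],[0,0.005,-0.07,0,0,0]]}}

```text
time: 24.2
tool_pos: [0.4615, 0.123, 0.0683]
orientation: [0.714, 0.692, -0.074, -0.076]
contact_force: [-0.3, -0.1, -0.4]
opening: 0.0019
grip_force: 12.0
```

{"fn": "step_arm", "kwargs": {"commands": [[0,0,-0.005,0,0,0],[0,0,-0.008,0,0,0],[0,0,-0.008,0,0,0]]}}

```text
time: 24.58
tool_pos: [0.4616, 0.1231, 0.0674]
orientation: [0.714, 0.692, -0.074, -0.076]
contact_force: [-0.5, 0.4, 5.9]
opening: 0.0023
grip_force: 12.0
```

{"fn": "step_arm", "kwargs": {"commands": [[0,0,0.003,0,0,0],[0,0,0.003,0,0,0],[0,0,0.003,0,0,0],[0,0,0.003,0,0,0]], "claw": -0.5}}

```text
time: 25.08
tool_pos: [0.4614, 0.123, 0.0671]
orientation: [0.714, 0.692, -0.075, -0.076]
contact_force: [-0.5, -0.1, -0.1]
opening: 0.0234
grip_force: 0.0
```

{"fn": "step_arm", "kwargs": {"commands": [[0.01,0,0.05,0,0,0],[0.03,0,0.15,0,0,0],[0.055,0,0.26,0,0,0],[0.075,0,0.35,0,0,0],[0.05,0.2,0.5,0,0,0],[0,0.5,0.6,0,0,0],[0,0.9,0.65,0,0,0],[0,0.9,0.65,0,0,0]]}}

```text
time: 26.08
tool_pos: [0.4602, 0.3084, 0.1981]
orientation: [0.711, 0.695, -0.073, -0.077]
contact_force: [0.5, -0.8, -1.4]
opening: 0.0233
grip_force: 0.0
```

Run:
```python
from look import *
t=grab('scene');o=grab('top');save(t,'end')
a=cv2.resize(t['color'][120:400,150:450,::-1],None,fx=1.8,fy=1.8,interpolation=cv2.INTER_CUBIC)
m=np.zeros((504,790,3),np.uint8);m[:,:540]=a
b=cv2.resize(o['color'][225:325,180:460,::-1],(250,90));m[:90,540:]=b
cv2.imwrite('pics/w9.png',m);print(o['s']['time'],o['s']['tool_pos'],o['s']['contact_force'])
```

```text
26.125 [0.46034891 0.30898362 0.19784544] [ 0.58837179  2.93411462 -0.83563447]
```

View pics/w9.png

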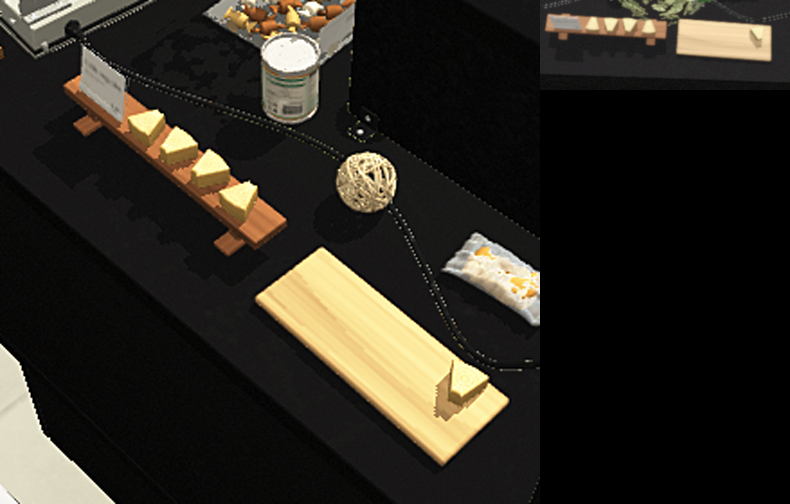

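The card stands upright on the rail at (103,85), in line with the four flat slices. One slice is left on the board at (467,383), and the tin, ball and bar are where they were.

```bash
python3 -c "
from rig import ctrl
print(ctrl.close_job())"
```

```text
the job is handed in; nothing more can be done
None
```

The job is handed in: four slices lie flat in a row on the rail with the price card upright beside them, one slice stays on the board, and the tin, ball and bar were left alone; the run took about 26 s.

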